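# Mesh the turntable gear and keep it pressed home

## Robot

A 6-joint arm with a two-finger parallel gripper is mounted at the origin on the work surface. World frame = base frame: x ahead of the robot, y to its left, z up, the work surface at z = 0. Lengths are in m, angles in degrees, forces in N, time in s.
With the tool pointing down it reaches from about 0.25 to 0.85 m from the base axis. Payload 12.5 kg.
Tool frame: the origin (TCP) lies midway between the tips of the shut fingers; the grasp point (between the pads) lies 19 mm behind it; y points along the fingers, z is the direction in which the jaws open and shut, and the axes are right-handed (so a half turn about y gives the same grasp; the last joint's range is limited). The gripper opens to 93 mm and grips with 3 to 60 N. Pads are 15 mm wide; open, the fingers measure 128 mm over their backs; the gripper's body (75 mm by 188 mm) begins 65 mm behind the grasp point.
Start: joints at [68.606, 20.094, 94.641, -0, 65.266, -4.847], TCP at [0.157, 0.527, 0.219] pointing down, gripper open.
Joint ranges: [-157.81, 157.81], [-45, 120.19], [0.68, 151.7], [-89.99, 269.99], [4.06, 180], [-164.3, 164.3]. Speed limits (degrees/s): [127.2, 127.2, 159.86, 180, 180, 180].

## Interface

Orientations are given as a 3x3 rotation matrix whose columns are the frame's x, y, z axes.
In Python, from plant import bot, cams gives the robot as it stands. The module is installed in compiled form; this text tells all that it offers.
- The arm moves only by the tool arm_command, never from a script. Its argument "deltas" is a list of rows, each a list of 6 numbers: the shift along the tool's x, y, z in mm, then the turn, a rotation vector about the tool's x, y, z in degrees. In form: [[x, y, z, wx, wy, wz], ...]. A call has 1 to 12 rows; each row is the pose to reach, as a shift and turn from the pose measured when the call began, along the tool's axes at that moment; what a row does not reach only later rows make up. A row lasts 1/12 s, in which the tool goes at most 41.7 mm and 7.16 degrees, less where a joint would pass 70% of its speed; a pose out of reach is approached as far as the arm can. A call with a gripper value outside its range is refused whole. "gripper" is the opening in per cent of the stroke, from 0 (shut) to 100 (fully open), set as the call begins (left out, the last holds). The fingers move at their own pace and stop on an object; "force" is the grip in N (left out, the last holds). Time passes only in rows, so rows that repeat a pose let the fingers close. It gives the time, the measured TCP pose, the force and the opening at its end, in the units of the state.
- bot.get_state(): the state, without advancing time (a new reading comes with each control period).
- cams.grab_frame(name): name is "scene" or "top" or "wrist"; returns a dict with "pixels" (400x640x3 uint8, red, green, blue), "fx", "fy", "cx", "cy" (pixels), "origin" and "rotation" of the camera in the world. Camera axes: x right, y up, looking along -z (the intrinsics and any distortion apply to the point x, -y, -z); pixel columns grow to the right and rows downward; lengths in m; the calibration is good to about 2 mm. The wrist camera is an equidistant fisheye: a pixel r from the principal point sees the ray r / f radians off the axis. A picture is of the moment at which its call begins. There is no depth.
- bot.hand_in(): hands the job in, once; it reports no verdict.
The state is a dict: "time_s": time; "joint_pos": joint angles; "qd": joint speeds; "effort": joint torques, N m; "ee_pos": TCP position; "tcp_rot": TCP orientation; "force": force on the tool from outside, world axes, zero at the start; "torque": the same for the moment, N m; "gripper_width": opening from 0.0 (shut) to 1.0 (fully open).
Only numpy, scipy, OpenCV 4.12 (cv2) and the standard library are available. Lean on these libraries where they do the work, as an engineer would, in place of code of your own. Each camera call takes 0.05 s, during which the arm holds its last target. There are 200 camera calls.

## Task

Slide the fixture's jaw back, lift the brass gear out by its square arbor, turn it until its splined stem meshes with the cross-shaped socket on top of the turntable gearbox, and push it fully home against the spring so the gear sits flat on the gearbox. Finish while still gripping the gear by its arbor and keeping it pressed home: do not let go. Leave the coach body, goods shed, buffer stop and pin vise where they are.

Things in the scene. Friction and masses are not known exactly. Their poses are not given: they have to be found in the camera images.
- jaw_post (a point): Steel post on the sliding jaw of the fixture, 14 x 14 mm square (sides along x and y), 36 mm tall. The point is on its axis, 13 mm below its top and 23 mm above the jaw block it stands on. Its x axis is the direction in which the jaw slides open. With the jaw shut it stands 50 mm along x from the fixture's centre.
- fixture: Low aluminium slide-jaw fixture, fixed to the table; 155 x 70 mm base, origin under the pocket where the gear sits, x the way the jaw opens. The jaw block is 54 mm high; its lip (6 mm thick, 40 mm wide) overhangs the gear's rim, so the gear cannot be lifted until the jaw is back. Nothing else of it stands higher than the gear's disc. Fingers across the slide (along y) clear the jaw.
- jaw (a joint): Opening of the fixture's jaw along its x, in m: 0 shut, 0.035 fully open; the lip is clear of the gear above 0.012. Stiff (about 2.5 N of friction), stays where it is left; starts within 4 mm of shut.
- gear_grip (a point): Grip point on the gear's axis, in its square steel arbor (18 x 18 mm, 34 mm tall): 11 mm below the arbor's top, 23 mm above the disc's upper face, 33 mm above the disc's lower face, 57 mm above the stem's tip. z is the gear's axis, up; x and y are square to the arbor's sides. The arbor is in line with the splines, so quarter turns are alike.
- gear: The gear, about 0.15 kg: brass toothed disc 48 mm across, 10 mm thick, arbor above, stem 24 mm long below. The stem is a plus sign in section, splines along +-x and +-y, 30 mm tip to tip, 8 mm thick (25 x 5 mm in the last 4 mm). Origin on the axis at the stem's tip. It starts stem down in the fixture's pocket, a loose fit, at any turn.
- socket (a point): Centre of the mouth of the splined socket, in the flat top (70 x 70 mm) of the grey gearbox, fixed, 45 mm tall, small steel motor at its side. z up; a plus-shaped hole, arms along +-x and +-y, 33 mm tip to tip, 10.4 mm wide. A sprung pad lies 16 mm down in it. With the gear home its disc's lower face sits on the top and gear_grip is 33 mm above this point.
- pad (a joint): How far the sprung pad in the socket is pressed down, in m: 0 free, 0.008 with the gear fully home. The spring pushes back with 4 N at 0 and 10 N at 0.008, so it lifts a gear that is let go.
- coach: Maroon plastic coach body, 240 x 34 x 41 mm, long along its y, origin under its centre. To be left alone.
- shed: Grey resin goods shed with a ridged roof, 76 x 100 x 67 mm, origin under its centre. To be left alone.
- buffer: Brass buffer stop, 40 x 36 x 30 mm, origin under its centre. To be left alone.
- pinvise: Chrome pin vise lying along its x, 100 mm long and 12 mm thick, origin under its middle. To be left alone.
Things that resemble listed ones, but are neither listed nor needed, are in the scene too. What is shaped like the gear but green or purple is not meant.

How it is judged:
By the outcome, as a careful person would: the job done as asked, in the order asked, and still so for the second after the job is handed in, while the arm keeps its last pose, push and grip.
It also fails if it takes over 48 s, if anything falls off the work surface, if the arm or the gripper's body presses on something with over 40 N, if the wrist force passes 120 N, or if a joint passes its speed limit or range.

## Working session

There is one attempt and no reset: what is moved stays moved. The work goes in short steps, Python scripts to look and compute and a tool call to move; the robot and the scene stay as the last step left them, time stands still between calls to the robot, and variables do not carry over. Pictures are saved under pics/ and viewed, about 8 in all and at most 12, crops included, and the job is handed in when it is done.

Besides the shell and the picture viewer there is one more tool, called as name([rows], argument=value, ...), one row to a line, values as JSON. arm_command: Moves the arm, as the interface text tells. Its arguments: {"type":"object","properties":{"deltas":{"type":"array"},"gripper":{"type":"number"},"force":{"type":"number"}},"required":["deltas"]}

```bash
mkdir -p pics; python3 - <<'E'
from plant import bot,cams
import cv2,numpy as np
for n in("scene","top","wrist"):
    f=cams.grab_frame(n);cv2.imwrite(f"pics/{n}0.png",f["pixels"][...,::-1])
    print(n,f["fx"],f["fy"],f["cx"],f["cy"],np.round(f["origin"],4),np.round(f["rotation"],4).tolist(), [k for k in f])
print(bot.get_state())
E
```

```text
scene 466.55182208406507 466.55182208406507 320.9726674419157 201.88237733053788 [ 1.0959 -0.7573  0.9212] [[0.7825, -0.4477, 0.4327], [0.6226, 0.5652, -0.5412], [-0.0022, 0.6929, 0.721]] ['pixels', 'fx', 'fy', 'cx', 'cy', 'origin', 'rotation']
top 372.48607016591916 372.48607016591916 315.07664048330673 197.24323615000085 [ 0.4499 -0.1173  0.9574] [[0.0145, 0.9847, -0.1738], [-0.9997, 0.0177, 0.0168], [0.0196, 0.1735, 0.9846]] ['pixels', 'fx', 'fy', 'cx', 'cy', 'origin', 'rotation']
wrist 309.70691628693146 309.70691628693146 318.3599991993446 201.1231336704001 [0.0902 0.5472 0.3831] [[0.2849, -0.9285, -0.2381], [0.9585, 0.2758, 0.0717], [-0.0009, -0.2487, 0.9686]] ['pixels', 'fx', 'fy', 'cx', 'cy', 'origin', 'rotation']
{'time_s': 0.15, 'joint_pos': array([ 6.86064892e+01,  2.01165330e+01,  9.46669007e+01, -2.09900805e-03,
        6.52645926e+01, -4.84605384e+00]), 'qd': array([ 0.03035845, -0.13531518, -0.12350336, -0.07817089,  0.10502526,
       -0.01074496]), 'effort': array([ 2.44484181e-04, -4.97459936e+01, -2.85343695e+01,  6.99108350e-02,
        2.46459368e-02, -6.56940119e-05]), 'ee_pos': array([0.15652768, 0.52699656, 0.2182427 ]), 'tcp_rot': array([[ 9.58588526e-01, -2.74775967e-04,  2.84794596e-01],
       [-2.84794726e-01, -7.92596505e-04,  9.58588199e-01],
       [-3.76697972e-05, -9.99999648e-01, -8.38028662e-04]]), 'force': array([-0.13379964, -1.17757458, -0.01300611]), 'torque': array([-0.07447444,  0.02090195, -0.00845725]), 'gripper_width': 0.9957022944990584}
```

View pics/top0.png

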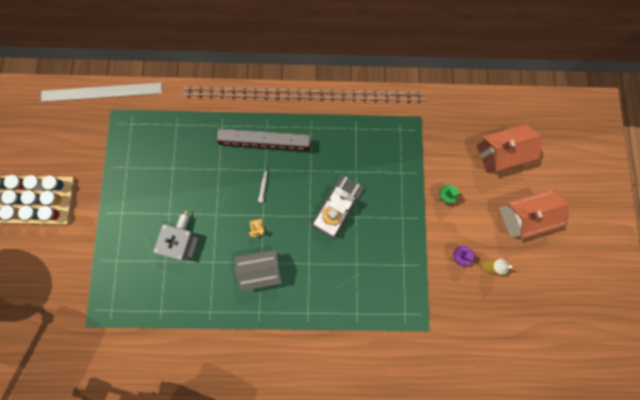

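View pics/scene0.png

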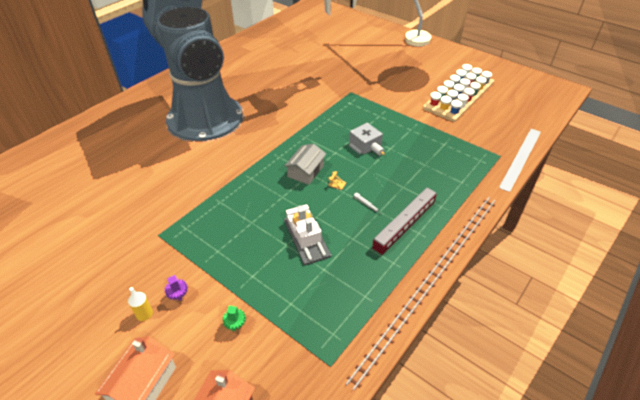

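Top view: the fixture with the brass gear is at (338,207), its jaw opening toward the upper right. The gearbox with the plus-shaped socket is at (172,241). The gear-like things are brass (335,213), green (450,194) and purple (465,256). Only the brass one, in the fixture, fits, and an enlarged crop will confirm it.

```bash
python3 - <<'E'
import cv2,numpy as np
t=cv2.imread("pics/top0.png");s=cv2.imread("pics/scene0.png")
def c(im,u,v,w,h,k):return cv2.resize(im[v:v+h,u:u+w],None,fx=k,fy=k,interpolation=cv2.INTER_CUBIC)
a=np.hstack([c(t,305,170,66,50+25,6),c(t,145,200,66,75,6)])
b=np.hstack([c(s,280,198,66,75,6)[:,:],c(s,335,110,66,75,6)])
im=np.vstack([a,b]);im=cv2.resize(im,(528,600)) if 0 else im[:, :]
cv2.imwrite("pics/crop1.png",cv2.resize(im,(528,600)))
print(im.shape)
E
```

```text
(900, 792, 3)
```

View pics/crop1.png

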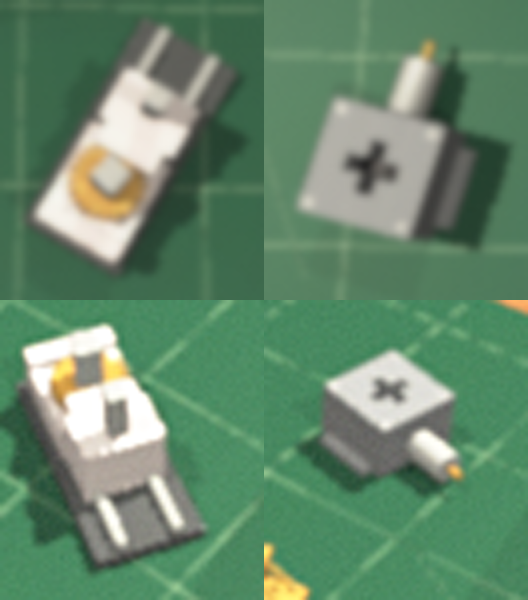

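The crop confirms a brass disc with a square steel arbor in the fixture (top px about 332,213), with the jaw post about (344,196). The gearbox socket is a plus sign at about (171.5,241.7).

```bash
cat > h.py <<'E'
import numpy as np,cv2
from plant import bot,cams
def ray(f,u,v):
    p=np.array([(u-f["cx"])/f["fx"],-(v-f["cy"])/f["fy"],-1.])
    return np.array(f["origin"]),np.array(f["rotation"])@(p/np.linalg.norm(p))
def wray(f,u,v):
    d=np.array([u-f["cx"],v-f["cy"]]);r=np.hypot(*d);th=r/f["fx"];d=d/max(r,1e-9)*np.sin(th)
    return np.array(f["origin"]),np.array(f["rotation"])@np.array([d[0],-d[1],-np.cos(th)])
def onz(r,z): return r[0]+r[1]*(z-r[0][2])/r[1][2]
def wproj(f,P):
    c=np.array(f["rotation"]).T@(np.asarray(P)-f["origin"]);d=np.array([c[0],-c[1]]);n=np.hypot(*d);th=np.arctan2(n,-c[2])
    return np.array([f["cx"],f["cy"]])+d/max(n,1e-9)*th*f["fx"]
def tri(*rs):
    A=0;b=0
    for o,d in rs: M=np.eye(3)-np.outer(d,d);A=A+M;b=b+M@o
    p=np.linalg.solve(A,b);return p,[np.linalg.norm(np.cross(p-o,d)) for o,d in rs]
E
python3 - <<'E'
from h import *
np.set_printoptions(precision=4,suppress=True)
t=cams.grab_frame("top");s=cams.grab_frame("scene")
print("arbor top",tri(ray(t,332.3,213.2),ray(s,302.5,212.5)))
print("post top",tri(ray(t,344,196),ray(s,309.3,223.5)), onz(ray(t,344,196),.09))
k=lambda x,y:(145+(x-264)/4,200+y/4)
print("sock top z45",onz(ray(t,*k(370,167)),.045),"tri",tri(ray(t,*k(370,167)),ray(s,335+(389-264)/4,110+(390-300)/4)))
C=[onz(ray(t,*k(*c)),.045)[:2] for c in((340,97),(445,128),(415,240),(298,210))]
for a,b in zip(C,C[1:]+C[:1]): d=b-a;print("edge",np.hypot(*d),np.degrees(np.arctan2(d[1],d[0])))
print("centre",np.mean(C,0))
q=[onz(ray(t,305+x/4,170+y/4),.01)[:2] for x,y in((30,218),(145,20),(240,72),(118,270))]
for a,b in zip(q,q[1:]+q[:1]): d=b-a;print("fix",np.hypot(*d),np.degrees(np.arctan2(d[1],d[0])))
E
```

```text
arbor top (array([ 0.5695, -0.174 ,  0.0671]), [np.float64(0.0009676115640599197), np.float64(0.0009676115640598457)])
post top (array([ 0.6112, -0.2   ,  0.0783]), [np.float64(0.002493794683835389), np.float64(0.0024937946838352507)]) [ 0.6073 -0.2007  0.09  ]
sock top z45 [0.4955 0.2127 0.045 ] tri (array([0.496 , 0.2131, 0.0457]), [np.float64(0.0007819955936573262), np.float64(0.0007819955936573885)])
edge 0.06732082612691548 -105.35284856013455
edge 0.06858406631493574 169.0497736625009
edge 0.07313331462765747 76.76796042354921
edge 0.07108985125042351 -15.753867596717653
centre [0.4947 0.2099]
fix 0.14998464507135434 -29.177405063807676
fix 0.07044136630871818 -118.41855802693107
fix 0.15161960922847378 148.71552762224638
fix 0.06486336478378175 60.293009534805236
```

```bash
cat >> h.py <<'E'
def row(p,yaw):
    "delta row (mm, deg) to TCP p, tool down, tool x at world angle yaw (deg)"
    from scipy.spatial.transform import Rotation as Ro
    s=bot.get_state();R=np.array(s["tcp_rot"]);a=np.radians(yaw);x=np.array([np.cos(a),np.sin(a),0]);y=np.array([0,0,-1.])
    T=np.stack([x,y,np.cross(x,y)],1)
    print("row",np.round(R.T@(np.array(p)-s["ee_pos"])*1e3,1),np.round(Ro.from_matrix(R.T@T).as_rotvec(degrees=True),2))
def st():
    s=bot.get_state();R=s["tcp_rot"];print(np.round(s["time_s"],2),"q",np.round(s["joint_pos"],1),"p",np.round(s["ee_pos"],4),"yaw",round(float(np.degrees(np.arctan2(R[1,0],R[0,0]))),2),"F",np.round(s["force"],2),"T",np.round(s["torque"],3),"w",round(float(s["gripper_width"]),3))
E
python3 -c "
from h import *
row([.59,-.187,.17],-30)"
```

```text
row [ 618.8   48.7 -561.1] [ 0.03 13.45  0.  ]
```

arm_command([
  [619,20,-561,0,13.4,0],
  [619,20,-561,0,13.4,0],
  [619,20,-561,0,13.4,0],
  [619,20,-561,0,13.4,0],
  [619,20,-561,0,13.4,0],
  [619,20,-561,0,13.4,0],
  [619,20,-561,0,13.4,0],
  [619,20,-561,0,13.4,0],
  [619,20,-561,0,13.4,0],
  [619,20,-561,0,13.4,0],
  [619,20,-561,0,13.4,0],
  [619,20,-561,0,13.4,0],
], gripper=100)

```text
time_s: 1.25
ee_pos: [0.4166, 0.0979, 0.2068]
tcp_rot: [[0.866, 0.0, 0.499], [-0.499, -0.0, 0.866], [0.0, -1.0, -0.0]]
force: [0.6, 0.4, -0.3]
gripper_width: 0.997
```

```bash
python3 -c "
from h import *
st();row([.59,-.187,.17],-30)"
```

```text
1.25 q [  7.    8.1 112.3  -0.   59.6 -53. ] p [0.4166 0.0979 0.2068] yaw -29.95 F [ 0.65  0.41 -0.34] T [-0.002  0.    -0.03 ] w 0.997
row [ 292.4   37.  -160.2] [0.01 0.05 0.03]
```

arm_command([
  [292,37,-160,0,0,0],
  [292,37,-160,0,0,0],
  [292,37,-160,0,0,0],
  [292,37,-160,0,0,0],
  [292,37,-160,0,0,0],
  [292,37,-160,0,0,0],
  [292,37,-160,0,0,0],
  [292,37,-160,0,0,0],
  [292,37,-160,0,0,0],
  [292,37,-160,0,0,0],
  [292,37,-160,0,0,0],
  [292,37,-160,0,0,0],
])

```text
time_s: 2.25
ee_pos: [0.5893, -0.1854, 0.1702]
tcp_rot: [[0.867, 0.0, 0.499], [-0.499, -0.0, 0.867], [0.0, -1.0, -0.0]]
force: [0.0, -0.0, 0.3]
gripper_width: 1.003
```

```bash
python3 -c "
from h import *
st();f=cams.grab_frame('wrist');import pickle;pickle.dump(f,open('w1.pkl','wb'))
im=np.ascontiguousarray(f['pixels'][...,::-1])
for P in((.5695,-.174,.075),(.6112,-.2,.09)):print(wproj(f,P))
c=im[60:340,140:500];cv2.imwrite('pics/w1.png',cv2.resize(c,None,fx=2,fy=2,interpolation=cv2.INTER_CUBIC))
"
```

```text
2.25 q [-21.8  29.9  86.8  -0.   63.3 -81.9] p [ 0.5893 -0.1854  0.1702] yaw -29.9 F [ 0.   -0.05  0.25] T [ 0.024 -0.033  0.013] w 1.003
[318.21065145 178.08824232]
[316.15918644 238.48027113]
```

View pics/w1.png

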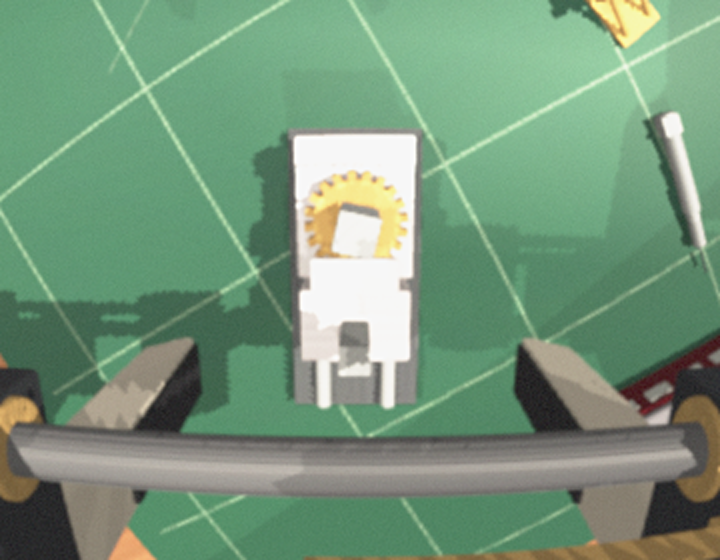

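The wrist view has the fixture aligned with the tool, the post top at crop (354,361) and the arbor top at crop (357,235), turned about 9°.

```bash
cat > m1.py <<'E'
from h import *
import pickle
np.set_printoptions(precision=4,suppress=True)
f=pickle.load(open('w1.pkl','rb'));k=lambda x,y:wray(f,140+x/2,60+y/2)
t=cams.grab_frame("top")
print("arbor tri",tri(k(357.5,235),ray(t,332.3,213.2)), "z79",onz(k(357.5,235),.079))
post=onz(k(354.5,361),.09);print("post",post,"tri",tri(k(354.5,361),ray(t,344,196)))
for n,z,P in(("arbor",.079,((343,211),(381,217),(375,258),(334,251))),("base",.01,((290,130),(296,403),(417,403),(421,130))),("posttop",.09,((341,347),(370,347),(371,376),(338,376)))):
    q=[onz(k(*c),z)[:2] for c in P];print(n,"c",np.mean(q,0))
    for a,b in zip(q,q[1:]+q[:1]): d=b-a;print("  ",np.hypot(*d)*1e3,np.degrees(np.arctan2(d[1],d[0])))
for l,r,v in(((305,220),(407,220),0),):
    a,b=onz(k(*l),.045),onz(k(*r),.045);print("disc",(a+b)/2,np.linalg.norm(a-b))
E
python3 m1.py
```

```text
arbor tri (array([ 0.5663, -0.1726,  0.0904]), [np.float64(0.0008493874751494545), np.float64(0.0008493874751494987)]) z79 [ 0.5687 -0.173   0.079 ]
post [ 0.6133 -0.2001  0.09  ] tri (array([ 0.6039, -0.1968,  0.1144]), [np.float64(0.001865638510414098), np.float64(0.0018656385104141836)])
arbor c [ 0.5686 -0.1726]
   16.048245495371148 51.04330889256549
   17.691365214877223 -37.715928309286255
   17.58250619099305 -129.82161355363317
   17.459665852016006 137.2694428046137
base c [ 0.5972 -0.1902]
   154.32266987681788 -30.073968513671034
   70.20507446654543 60.08453143035254
   154.30865928719479 150.6266357870878
   68.31819764237139 -119.93251594905242
posttop c [ 0.6136 -0.2001]
   12.223980840908474 60.09098620610603
   13.317726829839632 -27.663884549757487
   14.144856263829382 -119.89539831462741
   13.384198247315977 144.09044761073872
disc [ 0.5672 -0.1729  0.045 ] 0.04835059705189331
```

```bash
python3 -c "
from h import *
row([.6135,-.2001,.11],-29.9);row([.6135,-.2001,.058],-29.9)"
```

```text
row [28.1 60.5 -0.8] [0.   0.02 0.04]
row [ 28.  112.5  -0.8] [0.   0.02 0.04]
```

arm_command([
  [28,40,-0.8,0,0,0],
  [28,60,-0.8,0,0,0],
  [28,80,-0.8,0,0,0],
  [28,95,-0.8,0,0,0],
  [28,105,-0.8,0,0,0],
  [28,112,-0.8,0,0,0],
  [28,112,-0.8,0,0,0],
  [28,112,-0.8,0,0,0],
], gripper=45, force=15)

```text
time_s: 3.02
ee_pos: [0.6138, -0.1999, 0.0592]
tcp_rot: [[0.867, 0.001, 0.498], [-0.498, -0.001, 0.867], [0.001, -1.0, 0.0]]
force: [0.8, -0.8, 0.0]
gripper_width: 0.483
```

arm_command([
  [0,0,0,0,0,0],
  [0,0,0,0,0,0],
  [0,0,0,0,0,0],
  [0,0,0,0,0,0],
  [0,0,0,0,0,0],
  [0,0,0,0,0,0],
], gripper=0, force=15)

```text
time_s: 3.52
ee_pos: [0.6135, -0.2007, 0.0596]
tcp_rot: [[0.867, 0.001, 0.498], [-0.498, -0.002, 0.867], [0.002, -1.0, -0.001]]
force: [-3.4, -4.5, 2.5]
gripper_width: 0.149
```

arm_command([
  [4,0,0,0,0,0],
  [8,0,0,0,0,0],
  [12,0,0,0,0,0],
  [16,0,0,0,0,0],
  [20,0,0,0,0,0],
  [24,0,0,0,0,0],
  [26,0,0,0,0,0],
  [26,0,0,0,0,0],
  [26,0,0,0,0,0],
])

```text
time_s: 4.27
ee_pos: [0.6366, -0.2141, 0.0597]
tcp_rot: [[0.867, 0.002, 0.498], [-0.498, -0.003, 0.867], [0.003, -1.0, -0.001]]
force: [0.7, -3.2, -1.6]
gripper_width: 0.151
```

arm_command([
  [0,0,0,0,0,0],
  [0,0,0,0,0,0],
  [0,0,0,0,0,0],
  [0,-25,0,0,0,0],
  [0,-60,0,0,0,0],
  [-45,-80,0,0,0,0],
  [-85,-80,0,0,0,0],
  [-85,-80,0,0,0,0],
  [-85,-80,0,0,0,0],
], gripper=60)

```text
time_s: 5.02
ee_pos: [0.5613, -0.1705, 0.14]
tcp_rot: [[0.868, 0.002, 0.497], [-0.497, -0.002, 0.868], [0.003, -1.0, -0.001]]
force: [1.3, -1.0, 0.7]
gripper_width: 0.596
```

```bash
python3 -c "
from h import *
st();f=cams.grab_frame('wrist');import pickle;pickle.dump(f,open('w2.pkl','wb'))
im=np.ascontiguousarray(f['pixels'][...,::-1])
print(wproj(f,(.568,-.173,.079)))
c=im[90:290,200:440];cv2.imwrite('pics/w2.png',cv2.resize(c,None,fx=3,fy=3,interpolation=cv2.INTER_CUBIC))
"
```

```text
5.02 q [-21.4  28.9  93.3  -0.1  57.6 -81.5] p [ 0.5613 -0.1705  0.14  ] yaw -29.83 F [ 1.28 -0.99  0.68] T [-0.057  0.029  0.026] w 0.596
[319.68380568 224.16672571]
```

View pics/w2.png

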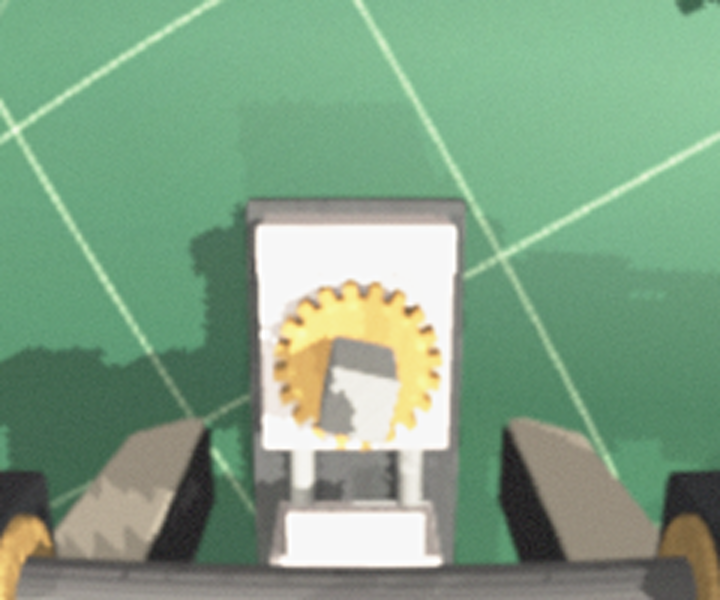

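The jaw is open and the gear free. The arbor top has corners at about (330,368), (398,380), (390,438), (322,432) in the crop.

```bash
python3 - <<'E'
from h import *
import pickle
f=pickle.load(open('w2.pkl','rb'));k=lambda x,y:wray(f,200+x/3,90+y/3)
for n,z,P in(("arbor",.079,((330,368),(398,380),(390,440),(322,432))),("discLR",.045,((276,365),(440,365)))):
    q=[onz(k(*c),z)[:2] for c in P];print(n,"c",np.mean(q,0).round(4))
    for a,b in zip(q,q[1:]+q[:1]): d=b-a;print("  ",(np.hypot(*d)*1e3).round(1),np.degrees(np.arctan2(d[1],d[0])).round(1))
row([.5685,-.1732,.09],-39.5);row([.5685,-.1732,.050],-39.5)
E
```

```text
arbor c [ 0.5688 -0.1732]
   17.6 49.7
   16.5 -36.3
   17.8 -127.0
   17.5 142.9
discLR c [ 0.568  -0.1732]
   47.9 60.2
   47.9 -119.8
row [ 5.5 50.1  1.3] [0.02 9.66 0.27]
row [ 5.3 90.1  1.3] [0.02 9.66 0.27]
```

arm_command([
  [5.3,0,1.3,0,6,0],
  [5.3,25,1.3,0,8.7,0.2],
  [5.3,50,1.3,0,8.7,0.2],
  [5.3,70,1.3,0,8.7,0.2],
  [5.3,82,1.3,0,8.7,0.2],
  [5.3,89.5,1.3,0,8.7,0.2],
  [5.3,89.5,1.3,0,8.7,0.2],
  [5.3,89.5,1.3,0,8.7,0.2],
], gripper=50)

```text
time_s: 5.73
ee_pos: [0.5693, -0.1736, 0.0508]
tcp_rot: [[0.782, 0.001, 0.623], [-0.623, -0.001, 0.782], [0.002, -1.0, -0.0]]
force: [-0.3, 0.4, -0.1]
gripper_width: 0.499
```

arm_command([
  [0,0,0,0,0,0],
  [0,0,0,0,0,0],
  [0,0,0,0,0,0],
  [0,0,0,0,0,0],
  [0,0,0,0,0,0],
  [0,0,0,0,0,0],
], gripper=0, force=45)

```text
time_s: 6.23
ee_pos: [0.5694, -0.1737, 0.0511]
tcp_rot: [[0.782, 0.002, 0.623], [-0.623, -0.002, 0.782], [0.002, -1.0, -0.0]]
force: [-0.6, -1.2, 2.1]
gripper_width: 0.196
```

```bash
python3 -c "
from h import *
st()"
```

```text
6.23 q [-21.4  36.8  94.7  -0.1  48.4 -72.8] p [ 0.5694 -0.1737  0.0511] yaw -38.55 F [-0.56 -1.17  2.05] T [-0.062  0.117  0.012] w 0.196
```

arm_command([
  [0,-5,0,0,0,0],
  [0,-15,0,0,0,0],
  [0,-35,0,0,0,0],
  [0,-65,0,0,0,0],
  [0,-95,0,0,0,0],
  [0,-120,0,0,0,0],
  [0,-120,0,0,0,0],
])

```text
time_s: 6.82
ee_pos: [0.5713, -0.1742, 0.1772]
tcp_rot: [[0.782, 0.01, 0.623], [-0.623, -0.004, 0.782], [0.01, -1.0, 0.002]]
force: [0.6, 0.3, -0.4]
gripper_width: 0.189
```

```bash
python3 -c "
from h import *
st();row([.5625,.196,.17],-13.8)"
```

```text
6.82 q [-21.4  27.2  90.2  -0.   62.  -72.8] p [ 0.5713 -0.1742  0.1772] yaw -38.54 F [ 0.6   0.27 -0.43] T [-0.021  0.024  0.019] w 0.189
row [-237.6    5.5  284.1] [-1.000e-02 -2.474e+01  6.100e-01]
```

arm_command([
  [-20,5,24,0,-3,0.3],
  [-45,5,54,0,-6,0.6],
  [-70,5,84,0,-9,0.6],
  [-95,5,114,0,-12,0.6],
  [-120,5,143,0,-15,0.6],
  [-145,5,173,0,-18,0.6],
  [-170,5,203,0,-21,0.6],
  [-195,5,233,0,-24,0.6],
  [-218,5,261,0,-24.7,0.6],
  [-234,5,280,0,-24.7,0.6],
  [-237.6,5.5,284,0,-24.7,0.6],
  [-237.6,5.5,284,0,-24.7,0.6],
])

```text
time_s: 7.82
ee_pos: [0.5619, 0.1972, 0.1697]
tcp_rot: [[0.972, -0.0, 0.237], [-0.237, -0.0, 0.972], [-0.0, -1.0, -0.0]]
force: [-0.8, -0.2, -2.1]
gripper_width: 0.191
```

```bash
python3 -c "
from h import *
st();f=cams.grab_frame('wrist');import pickle;pickle.dump(f,open('w3.pkl','wb'))
im=np.ascontiguousarray(f['pixels'][...,::-1])
u,v=wproj(f,(.4955,.2127,.045));print(u,v)
a,b=int(u)-100,max(0,int(v)-60)
print(a,b);c=im[b:b+160,a:a+200];cv2.imwrite('pics/w3.png',cv2.resize(c,None,fx=3.75,fy=3.75,interpolation=cv2.INTER_CUBIC))
"
```

```text
7.82 q [ 14.9  27.8  90.4   0.   61.8 -61.4] p [0.5619 0.1972 0.1697] yaw -13.7 F [-0.83 -0.25 -2.1 ] T [ 0.013  0.007 -0.054] w 0.191
317.20376429156335 124.52774038591973
217 64
```

View pics/w3.png

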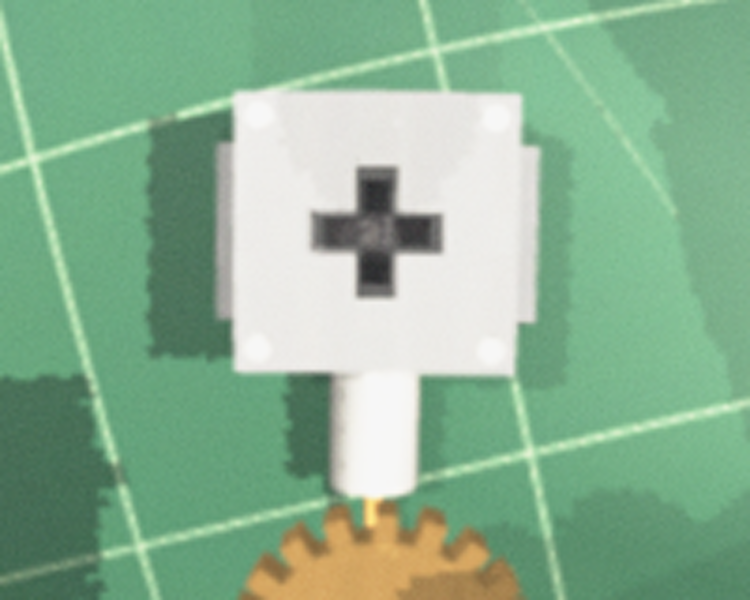

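```bash
cat > m3.py <<'E'
from h import *
import pickle
f=pickle.load(open('w3.pkl','rb'));im=np.ascontiguousarray(f['pixels'][...,::-1])
g=cv2.resize(cv2.cvtColor(im[64:224,217:417],cv2.COLOR_BGR2GRAY),None,fx=4,fy=4,interpolation=cv2.INTER_CUBIC)
hsv=cv2.resize(cv2.cvtColor(im[64:224,217:417],cv2.COLOR_BGR2HSV),None,fx=4,fy=4,interpolation=cv2.INTER_CUBIC)
def plane(c,z): return np.array([onz(wray(f,217+(x+.5)/4-.5,64+(y+.5)/4-.5),z)[:2]*1e3 for x,y in c],np.float32)
m=((g<150)).astype(np.uint8);m[:, :320]=0;m[:,480:]=0;m[:165]=0;m[330:]=0
c=max(cv2.findContours(m,0,1)[0],key=cv2.contourArea)[:,0]
p=plane(c,.045);r=cv2.minAreaRect(p);M=cv2.moments(p);print("cross",r,M["m10"]/M["m00"],M["m01"]/M["m00"],M["m00"], "exp area",33*10.4*2-10.4**2)
m=((hsv[...,1]<60)&(g>150)).astype(np.uint8);m[395:]=0;m=cv2.morphologyEx(m,cv2.MORPH_OPEN,np.ones((110,110)))
c=max(cv2.findContours(m,0,1)[0],key=cv2.contourArea)[:,0];print("top",cv2.minAreaRect(plane(c,.045)))
s=bot.get_state();print(s["ee_pos"])
c=im[150:400,190:450];cv2.imwrite('pics/w3b.png',cv2.resize(c,None,fx=2.4,fy=2.4,interpolation=cv2.INTER_CUBIC))
E
python3 m3.py
```

```text
cross ((496.0337219238281, 212.1961212158203), (28.60440444946289, 28.046710968017578), 29.403236389160156) 496.19122850615776 212.3948844555594 488.08806405076757 exp area 578.24
top ((481.9334716796875, 237.2397003173828), (31.38231086730957, 30.997756958007812), 76.60012817382812)
[0.56213616 0.19587637 0.16972908]
```

View pics/w3b.png

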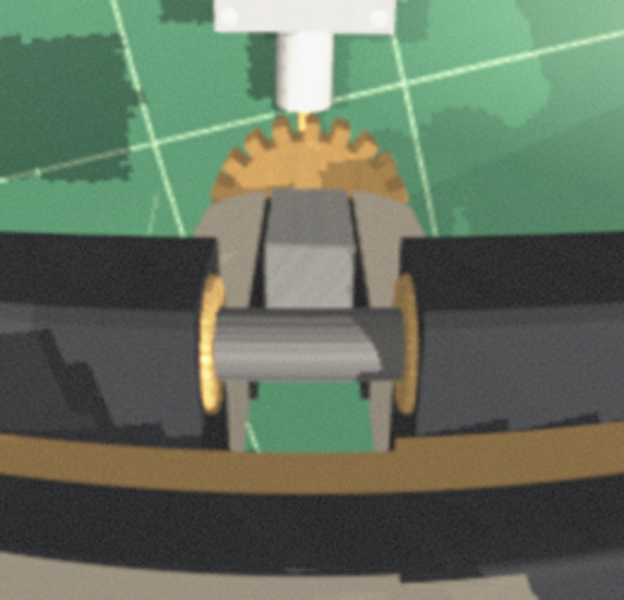

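```bash
python3 - <<'E'
from h import *
import pickle
f=pickle.load(open('w3.pkl','rb'));k=lambda x,y:wray(f,217+x/3.75-.4,64+y/3.75-.4)
for n,P in(("top",((235,92),(522,95),(515,377),(233,372))),("cross",((311,231),(377,167),(441.5,231),(376,297)))):
    q=np.array([onz(k(*c),.045)[:2] for c in P]);print(n,"c",q.mean(0).round(4))
    E=[(q[i],q[(i+1)%4]) for i in range(4)] if n=="top" else [(q[0],q[2]),(q[1],q[3])]
    for a,b in E: d=b-a;print("  ",(np.hypot(*d)*1e3).round(1),np.degrees(np.arctan2(d[1],d[0])).round(2))
s=bot.get_state();p=np.array(s["ee_pos"]);R=np.array(s["tcp_rot"])
f2=cams.grab_frame("wrist")
for z in(.029,.03,.031):
    q=[onz(wray(f2,190+x/2.4-.3,150+y/2.4-.3),p[2]+z) for x,y in((264,243),(354,243))]
    print("arbor front in tool",[(R.T@(a-p)*1e3).round(1) for a in q])
st()
E
```

```text
top c [0.4965 0.2122]
   70.8 75.63
   71.0 -14.52
   71.1 -104.77
   70.5 165.24
cross c [0.4961 0.2123]
   32.3 76.25
   32.5 -14.17
arbor front in tool [array([ -9.9, -29. ,  -8.5]), array([ -9.9, -29. ,   9.4])]
arbor front in tool [array([-10.3, -30. ,  -8.5]), array([-10.3, -30. ,   9.3])]
arbor front in tool [array([-10.7, -31. ,  -8.4]), array([-10.7, -31. ,   9.2])]
7.92 q [ 14.7  27.7  90.4  -0.   61.8 -61.5] p [0.5623 0.1951 0.1698] yaw -13.84 F [ 0.5  -1.08 -0.64] T [-0.004 -0.002 -0.007] w 0.191
```

```bash
python3 -c "
from h import *
row([.4973,.2118,.17],-14.3);row([.4973,.2118,.095],-14.3)"
```

```text
row [-67.1  -0.2   0.7] [ 0.02  0.46 -0.  ]
row [-67.1  74.8   0.7] [ 0.02  0.46 -0.  ]
```

arm_command([
  [-25,0,0.7,0,0.4,0],
  [-50,0,0.7,0,0.4,0],
  [-64,15,0.7,0,0.4,0],
  [-67,40,0.7,0,0.4,0],
  [-67,60,0.7,0,0.4,0],
  [-67,72,0.7,0,0.4,0],
  [-67,75,0.7,0,0.4,0],
  [-67,75,0.7,0,0.4,0],
  [-67,75,0.7,0,0.4,0],
])

```text
time_s: 8.67
ee_pos: [0.498, 0.2111, 0.0955]
tcp_rot: [[0.969, 0.001, 0.247], [-0.247, -0.0, 0.969], [0.001, -1.0, -0.0]]
force: [-0.6, 0.2, -0.6]
gripper_width: 0.187
```

```bash
python3 -c "
from h import *
st();row([.4973,.2118,.095],-14.3)
f=cams.grab_frame('wrist')
im=np.ascontiguousarray(f['pixels'][...,::-1])
c=im[150:350,200:440];cv2.imwrite('pics/w4.png',cv2.resize(c,None,fx=3,fy=3,interpolation=cv2.INTER_CUBIC))
"
```

```text
8.67 q [ 18.1  28.4 102.   -0.   49.6 -57.6] p [0.498  0.2111 0.0955] yaw -14.3 F [-0.6   0.23 -0.61] T [ 0.001  0.036 -0.054] w 0.187
row [-0.9  0.5  0.5] [ 0.   -0.    0.04]
```

arm_command([
  [-0.8,0,0.5,0,0,0],
  [-0.8,0,0.5,0,0,0],
  [-0.8,0,0.5,0,0,0],
  [-0.8,0,0.5,0,0,0],
])

```text
time_s: 9.05
ee_pos: [0.4976, 0.2121, 0.0961]
tcp_rot: [[0.969, 0.002, 0.247], [-0.247, 0.0, 0.969], [0.002, -1.0, 0.001]]
force: [0.9, -0.5, -0.7]
gripper_width: 0.191
```

```bash
python3 -c "
from h import *
st();row([.4973,.2118,.095],-14.3)"
```

```text
9.05 q [ 18.2  28.3 102.   -0.   49.6 -57.5] p [0.4976 0.2121 0.0961] yaw -14.28 F [ 0.86 -0.48 -0.65] T [-0.018 -0.004 -0.039] w 0.191
row [-0.2  1.1 -0.4] [-0.03  0.02  0.09]
```

Aligned to within 0.5 mm, so I descend slowly and watch the force.

arm_command([
  [-0.2,4,-0.3,0,0,0.1],
  [-0.2,8,-0.3,0,0,0.1],
  [-0.2,12,-0.3,0,0,0.1],
  [-0.2,14,-0.3,0,0,0.1],
  [-0.2,16,-0.3,0,0,0.1],
  [-0.2,18,-0.3,0,0,0.1],
  [-0.2,18,-0.3,0,0,0.1],
])

```text
time_s: 9.63
ee_pos: [0.4972, 0.2118, 0.0777]
tcp_rot: [[0.969, -0.001, 0.247], [-0.247, 0.0, 0.969], [-0.001, -1.0, 0.0]]
force: [0.3, -1.0, -2.0]
gripper_width: 0.193
```

```bash
python3 -c "
from h import *
st();row([.4973,.2118,.095],-14.3)"
```

```text
9.63 q [ 18.1  29.9 102.6   0.   47.5 -57.6] p [0.4972 0.2118 0.0777] yaw -14.29 F [ 0.31 -0.98 -1.99] T [-0.012  0.106 -0.017] w 0.193
row [  0.1 -17.3   0. ] [-0.02  0.01 -0.04]
```

arm_command([
  [0,2,0,0,0,0],
  [0,4,0,0,0,0],
  [0,6,0,0,0,0],
  [0,8,0,0,0,0],
  [0,9,0,0,0,0],
])

```text
time_s: 10.05
ee_pos: [0.4971, 0.2118, 0.0684]
tcp_rot: [[0.969, -0.001, 0.247], [-0.247, 0.0, 0.969], [-0.001, -1.0, 0.0]]
force: [0.2, -0.1, -1.3]
gripper_width: 0.195
```

arm_command([
  [0,2,0,0,0,0],
  [0,4,0,0,0,0],
  [0,6,0,0,0,0],
  [0,7,0,0,0,0],
  [0,8,0,0,0,0],
  [0,8,0,0,0,0],
])

```text
time_s: 10.55
ee_pos: [0.4973, 0.2118, 0.0607]
tcp_rot: [[0.969, -0.0, 0.247], [-0.247, 0.0, 0.969], [-0.0, -1.0, 0.0]]
force: [-2.4, -1.6, 8.5]
gripper_width: 0.193
```

```bash
python3 -c "
from h import *
st();row([.4973,.2118,.059],-14.3)"
```

```text
10.55 q [ 18.1  31.5 103.    0.   45.5 -57.6] p [0.4973 0.2118 0.0607] yaw -14.28 F [-2.37 -1.57  8.5 ] T [-0.197  0.49   0.049] w 0.193
row [ 0.   1.7 -0. ] [-0.02  0.02 -0.03]
```

arm_command([
  [0,0.5,0,0,0,0],
  [0,1,0,0,0,0],
  [0,1.5,0,0,0,0],
  [0,2,0,0,0,0],
  [0,2,0,0,0,0],
], force=60)

```text
time_s: 10.97
ee_pos: [0.4974, 0.2119, 0.0601]
tcp_rot: [[0.969, -0.0, 0.247], [-0.247, 0.0, 0.969], [-0.0, -1.0, 0.0]]
force: [-7.8, -2.8, 21.0]
gripper_width: 0.19
```

arm_command([
  [0,0.5,0,0,0,0],
  [0,1,0,0,0,0],
  [0,1,0,0,0,0],
  [0,1,0,0,0,0],
])

```text
time_s: 11.3
ee_pos: [0.4974, 0.2119, 0.0601]
tcp_rot: [[0.969, 0.0, 0.246], [-0.246, 0.0, 0.969], [-0.0, -1.0, 0.0]]
force: [-5.7, -1.9, 14.6]
gripper_width: 0.19
```

```bash
python3 -c "
from h import *
st()"
```

```text
11.3 q [ 18.1  31.6 103.    0.   45.4 -57.6] p [0.4974 0.2119 0.0601] yaw -14.27 F [-5.72 -1.86 14.64] T [-0.46   1.139  0.01 ] w 0.19
```

It has stopped hard at TCP z 0.0601, within 1 mm of the predicted home. I'll press a little more and look.

arm_command([
  [0,1,0,0,0,0],
  [0,2,0,0,0,0],
  [0,2.5,0,0,0,0],
  [0,2.5,0,0,0,0],
  [0,2.5,0,0,0,0],
  [0,2.5,0,0,0,0],
])

```text
time_s: 11.8
ee_pos: [0.4974, 0.2119, 0.06]
tcp_rot: [[0.969, 0.0, 0.246], [-0.246, 0.0, 0.969], [0.0, -1.0, 0.0]]
force: [-12.9, -4.2, 35.3]
gripper_width: 0.189
```

```bash
python3 -c "
from h import *
st();f=cams.grab_frame('wrist');im=np.ascontiguousarray(f['pixels'][...,::-1])
s=cams.grab_frame('scene');t=np.ascontiguousarray(s['pixels'][...,::-1])
a=cv2.resize(im[150:300,210:430],(550,375),interpolation=cv2.INTER_CUBIC)[:, :]
b=cv2.resize(t[60:260,270:450],(0,0),fx=2,fy=2,interpolation=cv2.INTER_CUBIC)[:375]
a=cv2.resize(a,(440,300));b=cv2.resize(t[90:200,310:440],(355,300),interpolation=cv2.INTER_CUBIC)
cv2.imwrite('pics/w5.png',np.hstack([a,b]));st()
# expected disc-front edge in the wrist view if seated
"
```

```text
11.8 q [ 18.1  31.6 103.    0.   45.4 -57.6] p [0.4974 0.2119 0.06  ] yaw -14.26 F [-12.92  -4.18  35.35] T [-1.025  2.382 -0.025] w 0.189
11.9 q [ 18.1  31.6 103.    0.   45.4 -57.6] p [0.4974 0.2119 0.06  ] yaw -14.25 F [-13.38  -5.16  35.92] T [-0.994  2.325  0.023] w 0.191
```

View pics/w5.png

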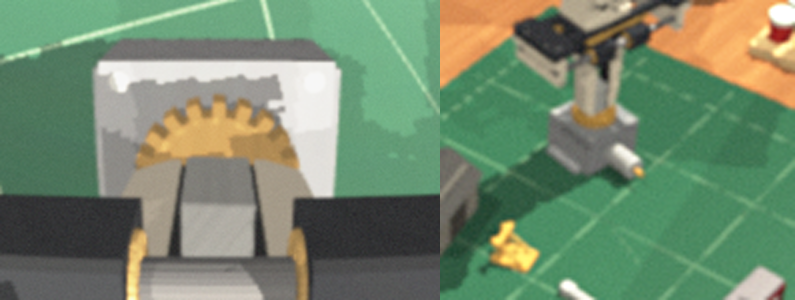

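The disc looks flat on the gearbox top, with no gap in either view. I'll ease the push to about 25 N, then confirm it holds.

arm_command([
  [0,1.7,0,0,0,0],
  [0,1.7,0,0,0,0],
  [0,1.7,0,0,0,0],
  [0,1.7,0,0,0,0],
  [0,1.7,0,0,0,0],
  [0,1.7,0,0,0,0],
  [0,1.7,0,0,0,0],
  [0,1.7,0,0,0,0],
])

```text
time_s: 12.57
ee_pos: [0.4974, 0.2119, 0.0601]
tcp_rot: [[0.969, 0.001, 0.246], [-0.246, 0.0, 0.969], [0.0, -1.0, 0.0]]
force: [-9.8, -3.3, 26.0]
gripper_width: 0.19
```

```bash
python3 -c "
from h import *
st()
s=bot.get_state()
if 15<s['force'][2]<34 and abs(s['ee_pos'][2]-.06)<.0006 and s['gripper_width']>.17: print(bot.hand_in())"
```

```text
12.57 q [ 18.1  31.6 103.    0.   45.4 -57.6] p [0.4974 0.2119 0.0601] yaw -14.25 F [-9.79 -3.28 25.97] T [-0.715  1.734  0.005] w 0.19
the job is handed in; nothing more can be done
None
```

The brass gear is meshed in the gearbox socket and pressed home, still gripped by its arbor, and the job was handed in at 12.6 s. I slid the jaw back about 26 mm by its post, lifted the gear out by its arbor, turned it about 24° to match the socket, and pushed it down against the spring.

**Last checks that agreed:**
- The gear stopped hard, and the tool height stayed at 60.0–60.1 mm as the push was varied between about 15 and 35 N.
- At hand-in the push was about 26 N, well above the 10 N spring.
- The gripper opening read about 17.7 mm on the 18 mm arbor, at 60 N grip.
- The wrist and scene pictures show the disc flat on the gearbox.

**What did not fully agree:**
- The stop was about 1 mm above the 59 mm I predicted, which I put down to where I gripped the arbor.
- About 10 N of sideways force stayed on the tool while pressing.
- Rough height estimates from two camera views disagreed by 1–3 cm on the post and arbor, so I relied on the wrist camera and the sizes given.

I kept the arm clear of the coach body, goods shed, buffer stop and pin vise, but took no final picture to check all four.

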